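# Load the sealed extraction cells into the caddy

### The job

Gather the four steel cells that have a black seal ring in their top into the white caddy, each standing upright inside the collar of its own colour; keep them upright and set them down, do not drop them. Leave the two cells without a black ring standing where they are, since their seals are missing and they must not be loaded.

Things in the scene. Friction and masses are not known exactly. Their poses are not given: they have to be found in the camera images.
- cell_blue_mid (a point): Centre (half-way up) of the sealed blue cell: loose upright steel cylinder, 44 mm diameter, 75 mm tall, about 0.28 kg, blue band round it; its flat top shows a wide black seal ring around a blue centre disc. z axis up along the cylinder. It stands on the work surface at the start (centre 37.5 mm up), at least 40 mm clear of the other cells.
- cell_yellow_mid (a point): Centre (half-way up) of the sealed yellow cell: loose upright steel cylinder, 44 mm diameter, 75 mm tall, about 0.28 kg, yellow band round it; its flat top shows a wide black seal ring around a yellow centre disc. z axis up along the cylinder. It stands on the work surface at the start (centre 37.5 mm up), at least 40 mm clear of the other cells.
- cell_green_mid (a point): Centre (half-way up) of the sealed green cell: loose upright steel cylinder, 44 mm diameter, 75 mm tall, about 0.28 kg, green band round it; its flat top shows a wide black seal ring around a green centre disc. z axis up along the cylinder. It stands on the work surface at the start (centre 37.5 mm up), at least 40 mm clear of the other cells.
- cell_red_mid (a point): Centre (half-way up) of the sealed red cell: loose upright steel cylinder, 44 mm diameter, 75 mm tall, about 0.28 kg, red band round it; its flat top shows a wide black seal ring around a red centre disc. z axis up along the cylinder. It stands on the work surface at the start (centre 37.5 mm up), at least 40 mm clear of the other cells.
- bare_blue_mid (a point): Centre (half-way up) of the unsealed blue cell, a look-alike: same size, weight and blue band and centre disc, but the ring around the centre disc is pale bare metal, not black: its seal is missing. z axis up.
- bare_yellow_mid (a point): Centre (half-way up) of the unsealed yellow cell, a look-alike: same size, weight and yellow band and centre disc, but the ring around the centre disc is pale bare metal, not black: its seal is missing. z axis up.
- collar_blue: Blue round collar fixed on the floor of the white caddy: ring of 64 mm inner and 74 mm outer diameter, 14 mm high, open to the caddy floor inside. Origin: centre of its underside, at the level of the caddy floor on which a cell stands (5 mm above the work surface). The four collars stand in a square, 100 mm between neighbouring centres. The caddy is an open tray, fixed, 200 x 200 mm, walls 5 mm thick and 30 mm high, its sides parallel to that square, same centre.
- collar_yellow: Yellow round collar fixed on the floor of the white caddy: ring of 64 mm inner and 74 mm outer diameter, 14 mm high, open to the caddy floor inside. Origin: centre of its underside, at the level of the caddy floor on which a cell stands (5 mm above the work surface). The four collars stand in a square, 100 mm between neighbouring centres. The caddy is an open tray, fixed, 200 x 200 mm, walls 5 mm thick and 30 mm high, its sides parallel to that square, same centre.
- collar_green: Green round collar fixed on the floor of the white caddy: ring of 64 mm inner and 74 mm outer diameter, 14 mm high, open to the caddy floor inside. Origin: centre of its underside, at the level of the caddy floor on which a cell stands (5 mm above the work surface). The four collars stand in a square, 100 mm between neighbouring centres. The caddy is an open tray, fixed, 200 x 200 mm, walls 5 mm thick and 30 mm high, its sides parallel to that square, same centre.
- collar_red: Red round collar fixed on the floor of the white caddy: ring of 64 mm inner and 74 mm outer diameter, 14 mm high, open to the caddy floor inside. Origin: centre of its underside, at the level of the caddy floor on which a cell stands (5 mm above the work surface). The four collars stand in a square, 100 mm between neighbouring centres. The caddy is an open tray, fixed, 200 x 200 mm, walls 5 mm thick and 30 mm high, its sides parallel to that square, same centre.

How it is judged:
By the outcome, as a careful person would: the job done as asked, in the order asked, and still so for the second after the job is handed in, with the robot touching nothing.
It also fails if it takes over 120 s, if anything falls off the work surface, if the arm or the gripper's body presses on something with over 40 N, if the wrist force passes 120 N, or if a joint passes its speed limit or range.

### The arm

A 6-joint arm with a two-finger parallel gripper is mounted at the origin on the work surface. World frame = base frame: x ahead of the robot, y to its left, z up, the work surface at z = 0. Lengths are in mm, angles in rad, forces in N, time in s.
With the tool pointing down it reaches from about 350 to 875 mm from the base axis. Payload 4.2 kg.
Tool frame: the origin (TCP) lies midway between the tips of the shut fingers; the grasp point (between the pads) lies 19 mm behind it; z points along the fingers, y is the line along which they close (so a half turn about z gives the same grasp; the last joint's range is limited). The gripper opens to 85 mm and grips with 20 to 120 N. Pads are 22 mm wide; open, the fingers measure 114 mm over their backs; the gripper's body (76 mm by 85 mm) begins 54 mm behind the grasp point. The pads swing forward as they close: fully open they stand 13 mm farther back than shut.
Start: joints at [1.536, 0.385, 0.008, 0, -1.194, -0.259], TCP at [180.962, 598.207, 231.312] pointing down, gripper open.
Joint ranges: [-3.14, 3.14], [-1.21, 2.06], [-1.07, 1.41], [-3.16, 2.05], [-2.99, -0.16], [-3.1, 3.1]. Speed limits (rad/s): [2.79, 2.79, 3.14, 3.14, 3.14, 3.14].

### API

Orientations are given as a unit quaternion [x, y, z, w].
In Python, from bench import read_state, get_image, job_done gives the robot as it stands.
- The arm moves only by the shell command python3 -m jog 'ROWS'. ROWS is JSON, a list of rows, each a list of 3 entries, a list of its own where there are three numbers: the shift along the world's x, y, z scaled (see below), then the turn, a rotation vector about the world's x, y, z scaled (see below), then the gripper's target within -1 to 1 (shut at 1, half-way at 0, fully open at -1). In form: [[[x, y, z], [wx, wy, wz], claw], ...]. A call has 1 to 20 rows; each row is the pose to reach, as a shift and turn from the pose commanded when the call began; what a row does not reach only later rows make up. The controller multiplies each number of a shift by 10 cm and each number of a turn by 120 degrees. A row lasts 1/10 s, in which the tool goes at most 50 mm and 8.59 degrees, less where a joint would pass 70% of its speed; a pose out of reach is approached as far as the arm can. A call with a number of a shift or a turn outside -1 to 1 is refused whole. A call with a gripper value outside its range is refused whole. The fingers move at their own pace and stop on an object; the grip force is fixed at half the most. Time passes only in rows, so rows that repeat a pose let the fingers close. It gives the time, the measured TCP pose, the force, the opening and the grip force at its end, in the units of the state.
- read_state(): the state, without advancing time (a new reading comes with each control period).
- get_image(name): name is "scene" or "top"; returns a dict with "frame" (480x640x3 uint8, red, green, blue), "range_z" (480x640 float32, mm along the optical axis (not along the pixel's ray), 0 where there is no reading), "fx", "fy", "cx", "cy" (pixels), "R" (3x3) and "t" (3): a world point X has camera coordinates R X + t. Camera axes: x right, y down, z forward; pixel columns grow to the right and rows downward; lengths in mm; the calibration is good to about 2 mm. A picture is of the moment at which its call begins.
- job_done(): hands the job in; it is judged then, once.
The state is a dict: "clock": time; "joints": joint angles; "joint_vel": joint speeds; "joint_efforts": joint torques, N m; "position": TCP position; "ee_rot": TCP orientation; "contact_force": force on the tool from outside, world axes, zero at the start; "wrist_torque": the same for the moment, N m; "gripper_width": finger opening in mm; "grasp_force": force on a finger pad.
Only numpy, scipy, OpenCV 4.12 (cv2) and the standard library are available. Lean on these libraries where they do the work, as an engineer would, in place of code of your own. Each camera call takes 0.05 s, during which the arm holds its last target. There are 200 camera calls.

## Working session

There is one attempt and no reset: what is moved stays moved. The work goes in short steps, Python scripts to look and compute and a shell command to move; the robot and the scene stay as the last step left them, time stands still between calls to the robot, and variables do not carry over. Pictures are saved under pics/ and viewed, at most 14 in all, crops included, and the job is handed in when it is done.

```bash
mkdir -p pics
python3 - <<'E'
from bench import *
import cv2
print(read_state())
for n in("top","scene"):
    g=get_image(n);cv2.imwrite(f"pics/{n}0.png",g["frame"][...,::-1]);print(n,g["fx"],g["cx"],g["cy"],g["R"],g["t"])
E
```

```text
{'clock': 0.0, 'joints': array([ 1.53560618e+00,  3.85586883e-01,  6.61541692e-03, -5.01380051e-04,
       -1.19400148e+00, -2.58613496e-01]), 'joint_vel': array([-0.00157158, -0.00177892,  0.00174964,  0.00045624,  0.00195397,
        0.00018658]), 'joint_efforts': array([ 2.10531198e-04, -3.92294168e+01,  1.88400006e+01,  4.18600693e+00,
       -4.65974532e-03,  3.01854861e-06]), 'position': array([180.80064507, 597.6633587 , 230.19885361]), 'ee_rot': array([ 9.89215162e-01, -1.46465436e-01, -1.10226668e-04,  1.10750148e-03]), 'contact_force': array([-0.84169809,  0.13560268,  0.18286902]), 'wrist_torque': array([ 0.00581207, -0.0609299 ,  0.01643251]), 'grasp_force': 0.0, 'gripper_width': 85.34014021271459}
top 599.7747018211207 331.8745593758136 234.6622096896115 [[-1.72264644e-01 -9.85050621e-01 -4.08303913e-04]
 [-9.63822952e-01  1.68637930e-01 -2.06413578e-01]
 [ 2.03396678e-01 -3.51642288e-02 -9.78464751e-01]] [  65.4920069   564.54567401 1039.80960682]
scene 497.8024752685187 317.11057983008055 240.37397043990427 [[-0.8980362   0.43975276  0.01218614]
 [ 0.37581406  0.78127501 -0.49837049]
 [-0.22868052 -0.44297501 -0.86687851]] [ 501.54340377 -167.84410832 1027.48390227]
```

View pics/top0.png

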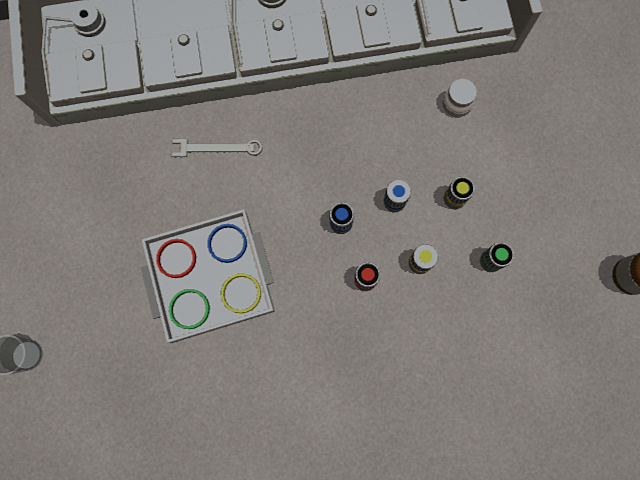

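View pics/scene0.png

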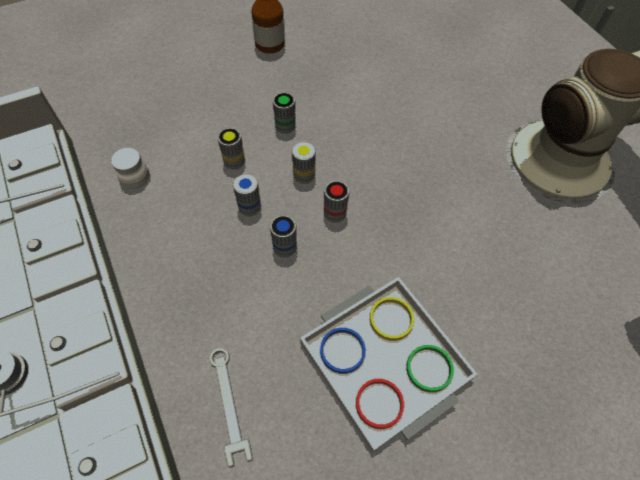

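The top view shows sealed cells (black ring) in blue at (342,216), yellow at (461,188), red at (367,274) and green at (501,255). The bare cells are blue at (398,193) and yellow at (426,257). The collars are red (176,258), blue (227,243), yellow (241,293) and green (189,309). The scene view agrees.

```bash
cat > h.py <<'E'
from bench import *
import cv2, numpy as np
HUE={'red':(0,8),'yellow':(24,36),'green':(45,80),'blue':(100,125)}
def ray(g,u,v,z):
    d=g["R"].T@np.array([(u-g["cx"])/g["fx"],(v-g["cy"])/g["fy"],1]);c=-g["R"].T@g["t"]
    return c+d*(z-c[2])/d[2]
def blobs(g,col,vmin=90):
    h=cv2.cvtColor(g["frame"],cv2.COLOR_RGB2HSV);lo,hi=HUE[col]
    m=cv2.inRange(h,(lo,110,vmin),(hi,255,255))
    if col=='red': m|=cv2.inRange(h,(172,110,vmin),(180,255,255))
    cs=cv2.findContours(m,cv2.RETR_EXTERNAL,cv2.CHAIN_APPROX_NONE)[0]
    out=[]
    for c in cs:
        if cv2.contourArea(c)<50: continue
        out.append((cv2.contourArea(c),*cv2.fitEllipse(c)))
    return sorted(out,key=lambda b:-b[0])
def show(names=("top","scene")):
    for n in names:
        g=get_image(n)
        for col in HUE:
            for a,c,ax,_ in blobs(g,col):
                z=19 if a>700 else 75
                p=ray(g,*c,z); print(n,col,int(a),np.round(c),'z',z,np.round(p[:2],1),'dia~',np.round(np.array(ax)*(g["R"]@p+g["t"])[2]/g["fx"]))
E
python3 -c "from h import *;show()"
```

```text
top red 1110 [175. 258.] z 19 [582.8 264. ] dia~ [69. 73.]
top red 116 [367. 274.] z 75 [482.7 -82.3] dia~ [21. 23.]
top yellow 1153 [240. 293.] z 19 [496.  152.5] dia~ [70. 72.]
top yellow 103 [462. 187.] z 75 [ 610.1 -283.2] dia~ [20. 22.]
top yellow 99 [425. 256.] z 75 [ 497.  -190.7] dia~ [20. 21.]
top green 1144 [188. 309.] z 19 [483.7 251.6] dia~ [69. 73.]
top green 113 [501. 254.] z 75 [ 477.3 -325.5] dia~ [21. 23.]
top blue 1070 [227. 242.] z 19 [595.4 165.1] dia~ [69. 71.]
top blue 105 [341. 214.] z 75 [599.8 -55.8] dia~ [20. 22.]
top blue 94 [398. 191.] z 75 [ 624.3 -166.6] dia~ [20. 21.]
scene red 1794 [380. 403.] z 19 [582.4 265.1] dia~ [70. 76.]
scene red 95 [336. 190.] z 75 [480.2 -84. ] dia~ [18. 23.]
scene yellow 1396 [392. 318.] z 19 [495.6 153.3] dia~ [67. 73.]
scene yellow 74 [229. 136.] z 75 [ 608.1 -285. ] dia~ [16. 23.]
scene yellow 71 [303. 150.] z 75 [ 494.3 -192.2] dia~ [16. 21.]
scene green 1578 [430. 367.] z 19 [483.1 252.1] dia~ [67. 75.]
scene green 61 [283. 100.] z 75 [ 474.6 -327.4] dia~ [15. 22.]
scene blue 1493 [342. 349.] z 19 [594.4 165.6] dia~ [69. 72.]
scene blue 103 [283. 225.] z 75 [597.  -57.8] dia~ [18. 22.]
scene blue 77 [245. 183.] z 75 [ 622.  -168.1] dia~ [16. 20.]
```

Both views agree to within about 2.5 mm, with collar spacing close to 100 mm, so I'll use the averages. First I'll travel to the blue cell at (598.5,-57).

```bash
python3 -m jog '[[[0.3,-0.48,0],[0,0,0],-1],[[0.6,-0.95,0],[0,0,0],-1],[[0.6,-0.95,0],[0,0,0],-1],[[0.6,-0.95,0],[0,0,0],-1]]'
for i in 1; do :; done
python3 -m jog '[[[0.3,-0.48,0],[0,0,0],-1],[[0.6,-0.95,0],[0,0,0],-1],[[0.6,-0.95,0],[0,0,0],-1],[[0.6,-0.95,0],[0,0,0],-1]]'
python3 -m jog '[[[0.3,-0.48,0],[0,0,0],-1],[[0.6,-0.95,0],[0,0,0],-1],[[0.6,-0.95,0],[0,0,0],-1],[[0.6,-0.95,0],[0,0,0],-1]]'
python3 -m jog '[[[0.3,-0.48,0],[0,0,0],-1],[[0.6,-0.95,0],[0,0,0],-1],[[0.6,-0.95,0],[0,0,0],-1],[[0.6,-0.95,0],[0,0,0],-1]]'
python3 -m jog '[[[0.3,-0.48,0],[0,0,0],-1],[[0.6,-0.95,0],[0,0,0],-1],[[0.6,-0.95,0],[0,0,0],-1],[[0.6,-0.95,0],[0,0,0],-1]]'
python3 -m jog '[[[0.3,-0.48,0],[0,0,0],-1],[[0.6,-0.95,0],[0,0,0],-1],[[0.6,-0.95,0],[0,0,0],-1],[[0.6,-0.95,0],[0,0,0],-1]]'
python3 -m jog '[[[0.3,-0.42,-0.4],[0,0,0],-1],[[0.575,-0.85,-0.9],[0,0,0],-1],[[0.575,-0.85,-0.9],[0,0,0],-1],[[0.575,-0.85,-0.9],[0,0,0],-1],[[0.575,-0.85,-0.9],[0,0,0],-1],[[0.575,-0.85,-0.9],[0,0,0],-1]]'
```

```text
clock: 0.6
position: [241.9, 501.7, 231.8]
ee_rot: [0.989, -0.148, -0.0, -0.0]
contact_force: [0.2, 0.6, 0.4]
gripper_width: 85.6
grasp_force: 0.0
clock: 1.0
position: [301.6, 407.8, 231.6]
ee_rot: [0.989, -0.147, 0.0, -0.0]
contact_force: [0.4, 0.6, -1.0]
gripper_width: 85.5
grasp_force: 0.0
clock: 1.4
position: [361.6, 313.5, 231.4]
ee_rot: [0.989, -0.147, 0.0, -0.0]
contact_force: [-0.4, 0.9, 0.6]
gripper_width: 85.4
grasp_force: 0.0
clock: 1.8
position: [421.7, 218.8, 231.2]
ee_rot: [0.989, -0.147, 0.0, -0.0]
contact_force: [-0.0, -0.4, 0.3]
gripper_width: 85.2
grasp_force: 0.0
clock: 2.2
position: [481.7, 123.9, 231.0]
ee_rot: [0.989, -0.147, -0.0, -0.0]
contact_force: [0.4, 0.3, -0.4]
gripper_width: 85.4
grasp_force: 0.0
clock: 2.6
position: [541.6, 28.9, 230.8]
ee_rot: [0.989, -0.147, -0.0, -0.0]
contact_force: [0.4, 0.9, -0.1]
gripper_width: 85.3
grasp_force: 0.0
clock: 3.2
position: [598.9, -54.7, 142.7]
ee_rot: [0.989, -0.145, 0.001, -0.0]
contact_force: [-0.2, -0.0, 0.8]
gripper_width: 85.3
grasp_force: 0.0
```

```bash
python3 -m jog '[[[0,0,-0.3],[0,0,0],-1],[[0,0,-0.6],[0,0,0],-1],[[0,0,-0.9],[0,0,0],-1],[[0,0,-0.9],[0,0,0],-1]]'
python3 -m jog '[[[0,0,-0.1],[0,0,0],-1],[[0,0,-0.17],[0,0,0],-1],[[0,0,-0.17],[0,0,0],-1],[[0,0,-0.17],[0,0,0],-1]]'
python3 -m jog '[[[0,0,0],[0,0,0],0],[[0,0,0],[0,0,0],0.3],[[0,0,0],[0,0,0],1],[[0,0,0],[0,0,0],1],[[0,0,0],[0,0,0],1],[[0,0,0],[0,0,0],1],[[0,0,0],[0,0,0],1],[[0,0,0],[0,0,0],1],[[0,0,0],[0,0,0],1],[[0,0,0],[0,0,0],1]]'
python3 - <<'E'
from h import *
g=get_image("scene");f=g["frame"][120:320,180:440,::-1];cv2.imwrite("pics/s1.png",cv2.resize(f,None,fx=3,fy=3))
E
```

```text
clock: 3.6
position: [595.8, -55.4, 49.1]
ee_rot: [0.989, -0.146, -0.003, 0.001]
contact_force: [-0.8, -0.1, -0.6]
gripper_width: 85.5
grasp_force: 0.0
clock: 4.0
position: [599.1, -56.7, 35.3]
ee_rot: [0.989, -0.146, 0.001, -0.0]
contact_force: [-0.4, 0.3, -0.2]
gripper_width: 85.7
grasp_force: 0.0
clock: 5.0
position: [599.0, -56.8, 34.9]
ee_rot: [0.989, -0.146, 0.001, -0.0]
contact_force: [-0.5, -0.1, 4.5]
gripper_width: 42.8
grasp_force: 61.0
```

View pics/s1.png

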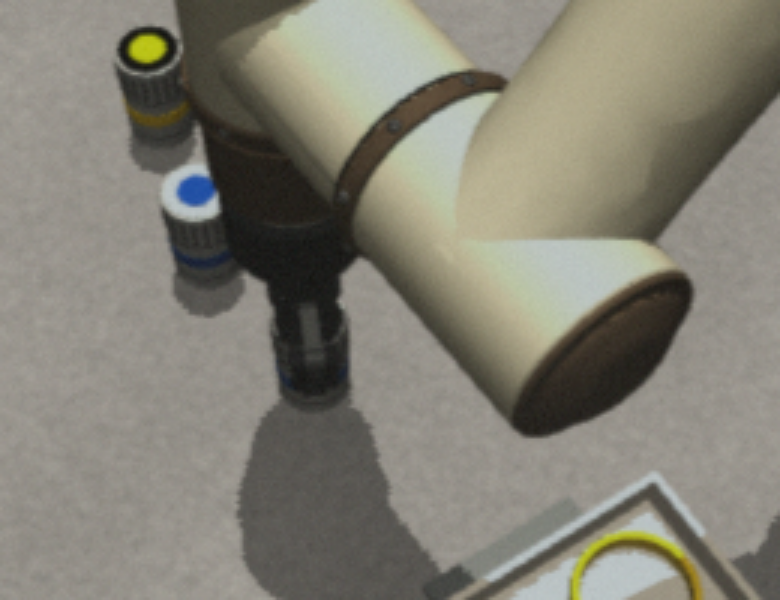

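Grip is good (42.8 mm, 61 N) and the cell is upright between the fingers at about (312,345) in the crop. Now lift it and carry it to the blue collar at (595,165.4).

```bash
python3 -m jog '[[[0,0,0.15],[0,0,0],1],[[0,0,0.4],[0,0,0],1],[[0,0,0.65],[0,0,0],1],[[0,0,0.9],[0,0,0],1],[[0,0,0.9],[0,0,0],1]]'
python3 -m jog '[[[0,0.12,0],[0,0,0],1],[[0,0.4,0],[0,0,0],1],[[0,0.75,0],[0,0,0],1]]'
python3 -m jog '[[[0,0.35,0],[0,0,0],1],[[0,0.75,0],[0,0,0],1]]'
python3 -m jog '[[[-0.02,0.35,0],[0,0,0],1],[[-0.03,0.6,0],[0,0,0],1],[[-0.035,0.72,0],[0,0,0],1],[[-0.035,0.72,0],[0,0,0],1],[[-0.035,0.72,0],[0,0,0],1],[[-0.035,0.72,0],[0,0,0],1]]'
python3 -m jog '[[[0,0,-0.2],[0,0,0],1],[[0,0,-0.4],[0,0,0],1],[[0,0,-0.55],[0,0,0],1],[[0,0,-0.65],[0,0,0],1],[[0,0,-0.7],[0,0,0],1],[[0,0,-0.7],[0,0,0],1],[[0,0,-0.7],[0,0,0],1]]'
python3 -m jog '[[[0,0,-0.05],[0,0,0],1],[[0,0,-0.08],[0,0,0],1],[[0,0,-0.11],[0,0,0],1],[[0,0,-0.13],[0,0,0],1],[[0,0,-0.14],[0,0,0],1],[[0,0,-0.14],[0,0,0],1],[[0,0,-0.14],[0,0,0],1]]'
python3 - <<'E'
from h import *
for n,b in(("scene",(220,460,240,500)),("top",(180,360,100,340))):
    f=get_image(n)["frame"][b[0]:b[1],b[2]:b[3],::-1];cv2.imwrite(f"pics/p1{n}.png",cv2.resize(f,None,fx=2.4,fy=2.4))
E
```

```text
clock: 5.55
position: [599.8, -56.7, 126.6]
ee_rot: [0.989, -0.146, 0.002, -0.001]
contact_force: [0.9, -0.1, -2.4]
gripper_width: 42.7
grasp_force: 61.2
clock: 5.85
position: [596.5, 18.4, 121.4]
ee_rot: [0.989, -0.148, -0.003, 0.001]
contact_force: [1.0, 0.2, -2.6]
gripper_width: 43.1
grasp_force: 61.4
clock: 6.05
position: [596.4, 94.3, 121.4]
ee_rot: [0.989, -0.147, -0.003, 0.001]
contact_force: [-0.2, -0.7, -2.8]
gripper_width: 42.8
grasp_force: 61.4
clock: 6.65
position: [594.6, 164.0, 123.7]
ee_rot: [0.989, -0.147, -0.001, 0.0]
contact_force: [0.8, -0.5, -2.2]
gripper_width: 42.6
grasp_force: 61.5
clock: 7.35
position: [595.6, 165.2, 55.0]
ee_rot: [0.989, -0.146, 0.001, -0.0]
contact_force: [-0.1, -0.2, -1.9]
gripper_width: 42.8
grasp_force: 61.5
clock: 8.05
position: [595.0, 165.2, 40.4]
ee_rot: [0.989, -0.146, 0.0, -0.0]
contact_force: [0.0, -0.0, -3.0]
gripper_width: 42.8
grasp_force: 61.5
```

View pics/p1scene.png

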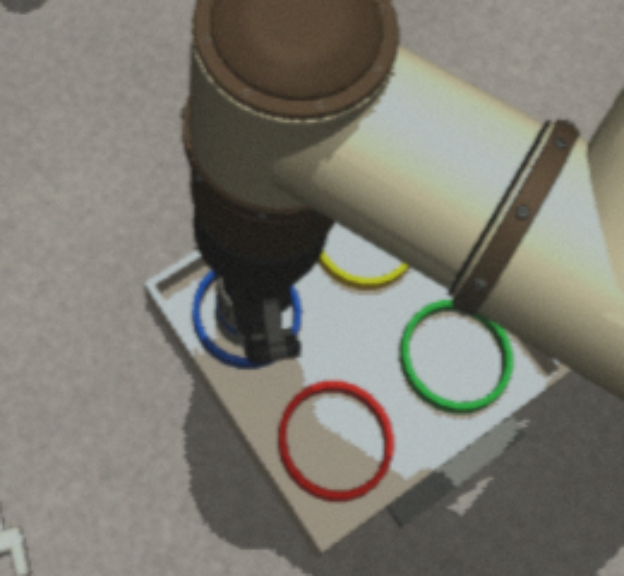

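The cell hangs inside the blue collar at about (245,310) in the crop, just above the floor. I'll lower it 1 mm, release, lift and look.

```bash
python3 -m jog '[[[0,0,-0.01],[0,0,0],1],[[0,0,-0.01],[0,0,0],1],[[0,0,-0.01],[0,0,0],1]]'
python3 -m jog '[[[0,0,0],[0,0,0],0.2],[[0,0,0],[0,0,0],-0.2],[[0,0,0],[0,0,0],-0.6],[[0,0,0],[0,0,0],-1],[[0,0,0],[0,0,0],-1],[[0,0,0],[0,0,0],-1]]'
python3 -m jog '[[[0,0,0.2],[0,0,0],-1],[[0,0,0.5],[0,0,0],-1],[[0,0,0.9],[0,0,0],-1],[[0,0,0.9],[0,0,0],-1]]'
python3 -m jog '[[[-0.35,-0.4,0],[0,0,0],-1],[[-0.38,-0.83,0],[0,0,0],-1],[[-0.38,-0.83,0],[0,0,0],-1]]'
python3 -m jog '[[[-0.2,-0.4,0],[0,0,0],-1],[[-0.38,-0.83,0],[0,0,0],-1],[[-0.38,-0.83,0],[0,0,0],-1]]'
python3 -m jog '[[[-0.2,-0.4,0],[0,0,0],-1],[[-0.38,-0.83,0],[0,0,0],-1],[[-0.38,-0.83,0],[0,0,0],-1],[[-0.38,-0.83,0],[0,0,0],-1],[[-0.38,-0.83,0],[0,0,0],-1]]'
python3 -c "from h import *;show(['scene']);print(read_state()['position'])"
```

```text
clock: 8.45
position: [595.2, 165.3, 39.9]
ee_rot: [0.989, -0.146, 0.0, -0.0]
contact_force: [-1.6, -0.2, 1.4]
gripper_width: 42.8
grasp_force: 61.8
clock: 9.05
position: [595.0, 165.2, 39.2]
ee_rot: [0.989, -0.146, 0.0, 0.0]
contact_force: [-0.4, -0.3, -0.5]
gripper_width: 85.0
grasp_force: 0.0
clock: 9.45
position: [598.6, 166.7, 135.7]
ee_rot: [0.989, -0.146, 0.005, -0.003]
contact_force: [1.1, -0.2, 0.3]
gripper_width: 85.2
grasp_force: 0.0
clock: 9.75
position: [554.8, 78.5, 129.2]
ee_rot: [0.989, -0.148, -0.001, 0.0]
contact_force: [0.2, 0.2, -0.6]
gripper_width: 85.2
grasp_force: 0.0
clock: 10.05
position: [516.2, -4.0, 128.9]
ee_rot: [0.989, -0.149, -0.001, 0.0]
contact_force: [0.4, -0.4, 0.1]
gripper_width: 85.7
grasp_force: 0.0
clock: 10.55
position: [481.9, -83.1, 129.5]
ee_rot: [0.989, -0.146, 0.001, -0.0]
contact_force: [0.0, 0.3, 0.7]
gripper_width: 85.6
grasp_force: 0.0
scene red 1805 [379. 403.] z 19 [582.6 265.2] dia~ [71. 76.]
scene red 52 [335. 190.] z 75 [482.3 -83.5] dia~ [14. 21.]
scene yellow 84 [229. 136.] z 75 [ 607.7 -285.4] dia~ [17. 23.]
scene yellow 70 [303. 150.] z 75 [ 494.4 -192.1] dia~ [16. 21.]
scene green 1560 [430. 368.] z 19 [483.  252.6] dia~ [67. 74.]
scene green 64 [283.  99.] z 75 [ 474.8 -327.6] dia~ [15. 23.]
scene blue 165 [345. 336.] z 75 [592.5 163.6] dia~ [22. 22.]
scene blue 161 [342. 349.] z 75 [605.6 179.9] dia~ [62. 64.]
scene blue 75 [245. 183.] z 75 [ 621.9 -168.3] dia~ [16. 20.]
[481.91707492 -82.87648452 129.38517226]
```

Blue stands in its collar. Commanded position is over red, so descend and grip, then lift.

```bash
python3 -m jog '[[[0,0,-0.3],[0,0,0],-1],[[0,0,-0.6],[0,0,0],-1],[[0,0,-0.85],[0,0,0],-1],[[0,0,-0.95],[0,0,0],-1],[[0,0,-0.95],[0,0,0],-1],[[0,0,-0.95],[0,0,0],-1]]'
python3 -m jog '[[[0,0,0],[0,0,0],0],[[0,0,0],[0,0,0],0.3],[[0,0,0],[0,0,0],1],[[0,0,0],[0,0,0],1],[[0,0,0],[0,0,0],1],[[0,0,0],[0,0,0],1],[[0,0,0],[0,0,0],1],[[0,0,0],[0,0,0],1],[[0,0,0],[0,0,0],1],[[0,0,0],[0,0,0],1]]'
python3 -m jog '[[[0,0,0.15],[0,0,0],1],[[0,0,0.4],[0,0,0],1],[[0,0,0.65],[0,0,0],1],[[0,0,0.9],[0,0,0],1],[[0,0,1],[0,0,0],1],[[0,0,1],[0,0,0],1]]'
```

```text
clock: 11.2
position: [482.1, -83.3, 35.0]
ee_rot: [0.989, -0.146, 0.001, -0.0]
contact_force: [0.6, 1.1, 0.3]
gripper_width: 85.6
grasp_force: 0.0
clock: 12.2
position: [481.6, -83.8, 35.3]
ee_rot: [0.989, -0.146, 0.001, -0.0]
contact_force: [-2.3, 0.3, 6.4]
gripper_width: 43.0
grasp_force: 60.3
clock: 12.8
position: [481.4, -83.7, 135.2]
ee_rot: [0.989, -0.147, 0.001, -0.001]
contact_force: [-0.4, -0.6, -2.6]
gripper_width: 42.8
grasp_force: 61.3
```

```bash
python3 -m jog '[[[0,0.15,0],[0,0,0],1],[[0.05,0.45,0],[0,0,0],1],[[0.1,0.87,0],[0,0,0],1]]'
python3 -m jog '[[[0.05,0.43,0],[0,0,0],1],[[0.1,0.87,0],[0,0,0],1]]'
python3 -m jog '[[[0.05,0.43,0],[0,0,0],1],[[0.1,0.87,0],[0,0,0],1]]'
python3 -m jog '[[[0.1,0.4,0],[0,0,0],1],[[0.35,0.7,0],[0,0,0],1],[[0.6,0.85,0],[0,0,0],1],[[0.72,0.87,0],[0,0,0],1],[[0.72,0.87,0],[0,0,0],1],[[0.72,0.87,0],[0,0,0],1],[[0.72,0.87,0],[0,0,0],1]]'
python3 -m jog '[[[0,0,-0.2],[0,0,0],1],[[0,0,-0.4],[0,0,0],1],[[0,0,-0.6],[0,0,0],1],[[0,0,-0.73],[0,0,0],1],[[0,0,-0.79],[0,0,0],1],[[0,0,-0.79],[0,0,0],1],[[0,0,-0.79],[0,0,0],1]]'
python3 -m jog '[[[0,0,-0.05],[0,0,0],1],[[0,0,-0.08],[0,0,0],1],[[0,0,-0.11],[0,0,0],1],[[0,0,-0.13],[0,0,0],1],[[0,0,-0.15],[0,0,0],1],[[0,0,-0.155],[0,0,0],1],[[0,0,-0.16],[0,0,0],1],[[0,0,-0.16],[0,0,0],1]]'
```

```text
clock: 13.1
position: [489.6, 2.9, 132.3]
ee_rot: [0.989, -0.148, -0.002, 0.001]
contact_force: [1.4, 0.7, -1.7]
gripper_width: 42.8
grasp_force: 61.4
clock: 13.3
position: [499.7, 91.2, 132.3]
ee_rot: [0.989, -0.147, -0.002, 0.001]
contact_force: [0.4, 0.8, -2.5]
gripper_width: 42.6
grasp_force: 61.4
clock: 13.5
position: [509.7, 178.3, 132.1]
ee_rot: [0.989, -0.147, -0.002, 0.001]
contact_force: [0.3, 0.3, -3.2]
gripper_width: 43.0
grasp_force: 61.4
clock: 14.2
position: [581.8, 263.4, 133.1]
ee_rot: [0.989, -0.147, -0.001, 0.001]
contact_force: [-0.6, 0.6, -2.8]
gripper_width: 43.1
grasp_force: 61.5
clock: 14.9
position: [583.5, 264.5, 56.2]
ee_rot: [0.989, -0.146, 0.001, -0.0]
contact_force: [0.2, 0.7, -2.3]
gripper_width: 43.0
grasp_force: 61.5
clock: 15.7
position: [583.0, 264.2, 40.4]
ee_rot: [0.989, -0.146, 0.0, 0.0]
contact_force: [-2.0, -0.0, 4.7]
gripper_width: 43.0
grasp_force: 62.0
```

```bash
python3 -m jog '[[[0,0,0],[0,0,0],0.2],[[0,0,0],[0,0,0],-0.2],[[0,0,0],[0,0,0],-0.6],[[0,0,0],[0,0,0],-1],[[0,0,0],[0,0,0],-1],[[0,0,0],[0,0,0],-1]]'
python3 -m jog '[[[0,0,0.2],[0,0,0],-1],[[0,0,0.5],[0,0,0],-1],[[0,0,0.9],[0,0,0],-1],[[0,0,1],[0,0,0],-1],[[0,0,1],[0,0,0],-1]]'
python3 -m jog '[[[-0.09,-0.49,0],[0,0,0],-1],[[-0.178,-0.985,0],[0,0,0],-1],[[-0.178,-0.985,0],[0,0,0],-1],[[-0.178,-0.985,0],[0,0,0],-1]]'
python3 -m jog '[[[-0.09,-0.49,0],[0,0,0],-1],[[-0.178,-0.985,0],[0,0,0],-1],[[-0.178,-0.985,0],[0,0,0],-1],[[-0.178,-0.985,0],[0,0,0],-1]]'
python3 -m jog '[[[-0.09,-0.49,0],[0,0,0],-1],[[-0.178,-0.985,0],[0,0,0],-1],[[-0.178,-0.985,0],[0,0,0],-1],[[-0.178,-0.985,0],[0,0,0],-1]]'
python3 -m jog '[[[-0.09,-0.49,0],[0,0,0],-1],[[-0.178,-0.985,0],[0,0,0],-1],[[-0.178,-0.985,0],[0,0,0],-1],[[-0.178,-0.985,0],[0,0,0],-1]]'
python3 -m jog '[[[-0.09,-0.49,0],[0,0,0],-1],[[-0.178,-0.985,0],[0,0,0],-1],[[-0.178,-0.985,0],[0,0,0],-1],[[-0.178,-0.985,0],[0,0,0],-1]]'
python3 -m jog '[[[-0.09,-0.49,0],[0,0,0],-1],[[-0.178,-0.985,0],[0,0,0],-1],[[-0.178,-0.985,0],[0,0,0],-1],[[-0.178,-0.985,0],[0,0,0],-1],[[-0.178,-0.985,0],[0,0,0],-1],[[-0.178,-0.985,0],[0,0,0],-1]]'
python3 - <<'E'
from h import *
show(['top']);print(read_state()['joints'])
cv2.imwrite("pics/t2.png",get_image("top")["frame"][...,::-1])
E
```

```text
clock: 16.3
position: [583.0, 264.2, 39.2]
ee_rot: [0.989, -0.146, 0.0, -0.0]
contact_force: [-0.5, -0.6, -0.2]
gripper_width: 85.9
grasp_force: 0.0
clock: 16.8
position: [584.1, 265.0, 141.9]
ee_rot: [0.989, -0.146, 0.002, -0.002]
contact_force: [0.1, -0.1, -0.2]
gripper_width: 85.5
grasp_force: 0.0
clock: 17.2
position: [564.4, 164.3, 138.0]
ee_rot: [0.989, -0.147, -0.001, 0.001]
contact_force: [0.2, 0.4, 0.1]
gripper_width: 85.5
grasp_force: 0.0
clock: 17.6
position: [547.5, 67.1, 138.7]
ee_rot: [0.989, -0.147, -0.0, 0.0]
contact_force: [-0.2, -0.1, 0.1]
gripper_width: 85.5
grasp_force: 0.0
clock: 18.0
position: [530.2, -30.9, 139.0]
ee_rot: [0.989, -0.146, 0.0, -0.0]
contact_force: [0.2, -0.4, 0.1]
gripper_width: 85.4
grasp_force: 0.0
clock: 18.4
position: [512.6, -129.2, 139.1]
ee_rot: [0.989, -0.146, 0.0, -0.0]
contact_force: [0.3, -0.5, 0.6]
gripper_width: 85.1
grasp_force: 0.0
clock: 18.8
position: [494.8, -227.6, 139.0]
ee_rot: [0.989, -0.146, 0.0, -0.0]
contact_force: [0.0, 0.2, -0.0]
gripper_width: 85.1
grasp_force: 0.0
clock: 19.4
position: [477.0, -325.0, 139.4]
ee_rot: [0.989, -0.145, 0.0, -0.0]
contact_force: [-1.2, 0.6, -0.2]
gripper_width: 85.5
grasp_force: 0.0
top red 126 [175. 258.] z 75 [571.  251.3] dia~ [64. 67.]
top red 112 [166. 251.] z 75 [585.1 266.5] dia~ [21. 23.]
top yellow 1156 [240. 293.] z 19 [495.9 152.5] dia~ [71. 72.]
top green 1151 [188. 309.] z 19 [483.6 251.5] dia~ [69. 73.]
top green 94 [501. 254.] z 75 [ 476.9 -325.5] dia~ [19. 21.]
top blue 112 [220. 235.] z 75 [597.4 167. ] dia~ [21. 23.]
top blue 94 [226. 242.] z 75 [583.1 157.3] dia~ [64. 66.]
[-3.18034458e-01  3.85839510e-01 -2.39152712e-01 -5.94946673e-05
 -9.45631788e-01  1.59781600e+00]
```

View pics/t2.png

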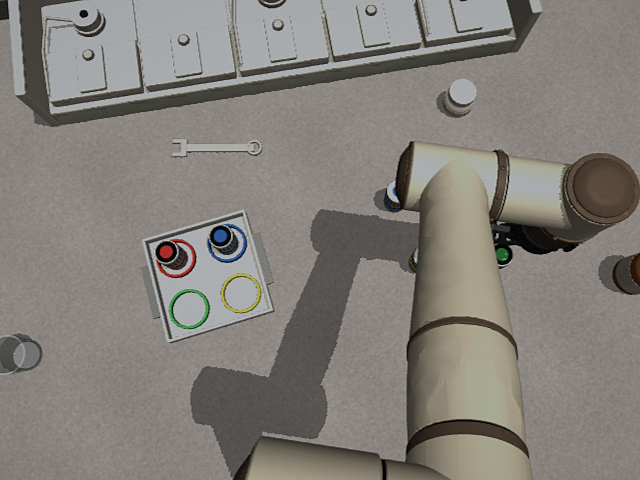

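Red at (166,251) and blue at (220,235) stand in their collars, with the gripper over green at (501,254). Now grip and carry green.

```bash
python3 -m jog '[[[0,0,-0.3],[0,0,0],-1],[[0,0,-0.6],[0,0,0],-1],[[0,0,-0.85],[0,0,0],-1],[[0,0,-1],[0,0,0],-1],[[0,0,-1],[0,0,0],-1]]'
python3 -m jog '[[[0,0,-0.05],[0,0,0],-1],[[0,0,-0.05],[0,0,0],-1],[[0,0,-0.05],[0,0,0],0],[[0,0,-0.05],[0,0,0],0.3],[[0,0,-0.05],[0,0,0],1],[[0,0,-0.05],[0,0,0],1],[[0,0,-0.05],[0,0,0],1],[[0,0,-0.05],[0,0,0],1],[[0,0,-0.05],[0,0,0],1],[[0,0,-0.05],[0,0,0],1],[[0,0,-0.05],[0,0,0],1],[[0,0,-0.05],[0,0,0],1]]'
python3 -m jog '[[[0,0,0.15],[0,0,0],1],[[0,0,0.4],[0,0,0],1],[[0,0,0.65],[0,0,0],1],[[0,0,0.9],[0,0,0],1],[[0,0,1],[0,0,0],1],[[0,0,1],[0,0,0],1]]'
```

```text
clock: 20.0
position: [474.8, -325.5, 37.1]
ee_rot: [0.989, -0.146, -0.003, -0.001]
contact_force: [-1.2, -0.0, -0.3]
gripper_width: 85.6
grasp_force: 0.0
clock: 21.2
position: [476.6, -327.0, 35.1]
ee_rot: [0.989, -0.146, 0.001, 0.0]
contact_force: [-0.2, 1.6, 5.1]
gripper_width: 43.2
grasp_force: 60.8
clock: 21.8
position: [476.5, -326.9, 134.9]
ee_rot: [0.989, -0.147, 0.001, 0.0]
contact_force: [-0.1, -0.5, -2.9]
gripper_width: 43.0
grasp_force: 61.2
```

```bash
python3 -m jog '[[[0,0.15,0],[0,0,0],1],[[0.01,0.5,0],[0,0,0],1],[[0.012,0.965,0],[0,0,0],1],[[0.012,0.965,0],[0,0,0],1]]'
python3 -m jog '[[[0,0.3,0],[0,0,0],1],[[0.01,0.65,0],[0,0,0],1],[[0.012,0.965,0],[0,0,0],1]]'
python3 -m jog '[[[0,0.3,0],[0,0,0],1],[[0.01,0.65,0],[0,0,0],1],[[0.012,0.965,0],[0,0,0],1]]'
python3 -m jog '[[[0,0.3,0],[0,0,0],1],[[0.01,0.65,0],[0,0,0],1],[[0.012,0.965,0],[0,0,0],1]]'
python3 -m jog '[[[0,0.3,0],[0,0,0],1],[[0.01,0.65,0],[0,0,0],1],[[0.012,0.965,0],[0,0,0],1]]'
python3 -m jog '[[[0,0.3,0],[0,0,0],1],[[0.01,0.6,0],[0,0,0],1],[[0.012,0.85,0],[0,0,0],1],[[0.012,0.96,0],[0,0,0],1],[[0.012,0.96,0],[0,0,0],1],[[0.012,0.96,0],[0,0,0],1],[[0.012,0.96,0],[0,0,0],1]]'
python3 -m jog '[[[0,0,-0.2],[0,0,0],1],[[0,0,-0.4],[0,0,0],1],[[0,0,-0.6],[0,0,0],1],[[0,0,-0.73],[0,0,0],1],[[0,0,-0.79],[0,0,0],1],[[0,0,-0.79],[0,0,0],1],[[0,0,-0.79],[0,0,0],1]]'
python3 -m jog '[[[0,0,-0.05],[0,0,0],1],[[0,0,-0.08],[0,0,0],1],[[0,0,-0.11],[0,0,0],1],[[0,0,-0.13],[0,0,0],1],[[0,0,-0.15],[0,0,0],1],[[0,0,-0.155],[0,0,0],1],[[0,0,-0.16],[0,0,0],1],[[0,0,-0.16],[0,0,0],1]]'
```

```text
clock: 22.2
position: [475.5, -225.6, 132.2]
ee_rot: [0.99, -0.144, -0.003, -0.001]
contact_force: [0.6, 0.2, -2.2]
gripper_width: 43.0
grasp_force: 62.0
clock: 22.5
position: [477.2, -132.2, 132.6]
ee_rot: [0.989, -0.147, -0.002, 0.0]
contact_force: [0.7, 0.4, -3.0]
gripper_width: 42.7
grasp_force: 62.2
clock: 22.8
position: [478.4, -35.8, 132.7]
ee_rot: [0.989, -0.146, -0.002, 0.0]
contact_force: [1.1, -0.5, -2.0]
gripper_width: 43.0
grasp_force: 62.2
clock: 23.1
position: [479.6, 60.5, 132.8]
ee_rot: [0.989, -0.146, -0.001, 0.001]
contact_force: [0.9, -0.5, -3.5]
gripper_width: 43.1
grasp_force: 62.2
clock: 23.4
position: [480.9, 156.9, 132.7]
ee_rot: [0.989, -0.146, -0.001, 0.001]
contact_force: [0.6, -0.5, -1.4]
gripper_width: 43.3
grasp_force: 62.2
clock: 24.1
position: [482.9, 250.4, 133.9]
ee_rot: [0.989, -0.147, -0.001, 0.001]
contact_force: [0.1, 1.0, -1.5]
gripper_width: 42.8
grasp_force: 62.3
clock: 24.8
position: [483.9, 251.6, 56.0]
ee_rot: [0.989, -0.147, 0.0, -0.0]
contact_force: [-0.7, 0.6, -2.1]
gripper_width: 43.0
grasp_force: 62.3
clock: 25.6
position: [483.4, 251.8, 40.1]
ee_rot: [0.989, -0.146, 0.0, 0.0]
contact_force: [-1.6, -1.0, 4.2]
gripper_width: 43.1
grasp_force: 62.7
```

```bash
python3 -m jog '[[[0,0,0],[0,0,0],0.2],[[0,0,0],[0,0,0],-0.2],[[0,0,0],[0,0,0],-0.6],[[0,0,0],[0,0,0],-1],[[0,0,0],[0,0,0],-1],[[0,0,0],[0,0,0],-1]]'
python3 -m jog '[[[0,0,0.2],[0,0,0],-1],[[0,0,0.5],[0,0,0],-1],[[0,0,0.9],[0,0,0],-1],[[0,0,1],[0,0,0],-1],[[0,0,1],[0,0,0],-1]]'
python3 -m jog '[[[0.1,-0.45,0],[0,0,0],-1],[[0.21,-0.895,0],[0,0,0],-1],[[0.21,-0.895,0],[0,0,0],-1],[[0.21,-0.895,0],[0,0,0],-1]]'
python3 -m jog '[[[0.1,-0.45,0],[0,0,0],-1],[[0.21,-0.895,0],[0,0,0],-1],[[0.21,-0.895,0],[0,0,0],-1],[[0.21,-0.895,0],[0,0,0],-1]]'
python3 -m jog '[[[0.1,-0.45,0],[0,0,0],-1],[[0.21,-0.895,0],[0,0,0],-1],[[0.21,-0.895,0],[0,0,0],-1],[[0.21,-0.895,0],[0,0,0],-1]]'
python3 -m jog '[[[0.1,-0.45,0],[0,0,0],-1],[[0.21,-0.895,0],[0,0,0],-1],[[0.21,-0.895,0],[0,0,0],-1],[[0.21,-0.895,0],[0,0,0],-1]]'
python3 -m jog '[[[0.1,-0.45,0],[0,0,0],-1],[[0.21,-0.895,0],[0,0,0],-1],[[0.21,-0.895,0],[0,0,0],-1],[[0.21,-0.895,0],[0,0,0],-1]]'
python3 -m jog '[[[0.1,-0.45,0],[0,0,0],-1],[[0.206,-0.885,0],[0,0,0],-1],[[0.206,-0.885,0],[0,0,0],-1],[[0.206,-0.885,0],[0,0,0],-1],[[0.206,-0.885,0],[0,0,0],-1],[[0.206,-0.885,0],[0,0,0],-1]]'
python3 - <<'E'
from h import *
show(['top','scene']);print(read_state()['joints'])
E
```

```text
clock: 26.2
position: [483.4, 251.7, 39.2]
ee_rot: [0.989, -0.146, 0.0, 0.0]
contact_force: [0.1, -0.9, 0.5]
gripper_width: 85.4
grasp_force: 0.0
clock: 26.7
position: [484.2, 252.5, 141.3]
ee_rot: [0.989, -0.146, 0.001, -0.002]
contact_force: [0.8, -0.3, 0.7]
gripper_width: 85.6
grasp_force: 0.0
clock: 27.1
position: [503.7, 160.9, 137.7]
ee_rot: [0.989, -0.148, -0.001, 0.001]
contact_force: [0.7, 0.6, -0.7]
gripper_width: 85.5
grasp_force: 0.0
clock: 27.5
position: [525.1, 72.7, 138.4]
ee_rot: [0.989, -0.147, -0.001, 0.0]
contact_force: [-1.1, 0.8, 0.2]
gripper_width: 85.6
grasp_force: 0.0
clock: 27.9
position: [546.4, -16.1, 138.7]
ee_rot: [0.989, -0.146, -0.0, 0.0]
contact_force: [-0.5, -0.2, 0.4]
gripper_width: 85.2
grasp_force: 0.0
clock: 28.3
position: [567.4, -105.2, 138.8]
ee_rot: [0.989, -0.146, -0.0, -0.0]
contact_force: [0.1, 0.3, -0.6]
gripper_width: 85.4
grasp_force: 0.0
clock: 28.7
position: [588.4, -194.4, 138.9]
ee_rot: [0.989, -0.146, -0.0, -0.0]
contact_force: [0.0, 0.3, 0.0]
gripper_width: 85.5
grasp_force: 0.0
clock: 29.3
position: [609.1, -282.3, 139.6]
ee_rot: 
[... 531 characters left out ...]
. 403.] z 75 [594.1 272.1] dia~ [64. 67.]
scene red 205 [385. 393.] z 75 [580.3 263.7] dia~ [22. 24.]
scene yellow 1408 [391. 318.] z 19 [495.9 153.6] dia~ [68. 73.]
scene yellow 72 [303. 150.] z 75 [ 494.3 -192.3] dia~ [16. 21.]
scene yellow 55 [229. 135.] z 75 [ 606.7 -285.9] dia~ [14. 20.]
scene green 180 [430. 367.] z 75 [502.1 260.2] dia~ [60. 67.]
scene green 177 [440. 355.] z 75 [479.4 251.2] dia~ [21. 24.]
scene blue 162 [342. 349.] z 75 [605.5 179.9] dia~ [61. 64.]
scene blue 162 [345. 336.] z 75 [592.5 163.6] dia~ [21. 22.]
scene blue 71 [245. 183.] z 75 [ 621.8 -168.4] dia~ [15. 20.]
[-1.94542935e-01  5.31813664e-01  1.05472719e-02 -5.29219983e-05
 -1.04925900e+00  1.47347682e+00]
```

```bash
python3 -m jog '[[[0,0,-0.3],[0,0,0],-1],[[0,0,-0.6],[0,0,0],-1],[[0,0,-0.85],[0,0,0],-1],[[0,0,-1],[0,0,0],-1],[[0,0,-1],[0,0,0],-1]]'
python3 -m jog '[[[0,0,-0.05],[0,0,0],-1],[[0,0,-0.05],[0,0,0],-1],[[0,0,-0.05],[0,0,0],0],[[0,0,-0.05],[0,0,0],0.3],[[0,0,-0.05],[0,0,0],1],[[0,0,-0.05],[0,0,0],1],[[0,0,-0.05],[0,0,0],1],[[0,0,-0.05],[0,0,0],1],[[0,0,-0.05],[0,0,0],1],[[0,0,-0.05],[0,0,0],1],[[0,0,-0.05],[0,0,0],1],[[0,0,-0.05],[0,0,0],1]]'
python3 -m jog '[[[0,0,0.15],[0,0,0],1],[[0,0,0.4],[0,0,0],1],[[0,0,0.65],[0,0,0],1],[[0,0,0.9],[0,0,0],1],[[0,0,1],[0,0,0],1],[[0,0,1],[0,0,0],1]]'
```

```text
clock: 29.9
position: [607.5, -283.5, 37.0]
ee_rot: [0.989, -0.146, -0.002, -0.0]
contact_force: [-0.3, -0.2, -0.4]
gripper_width: 85.1
grasp_force: 0.0
clock: 31.1
position: [609.5, -284.4, 35.2]
ee_rot: [0.989, -0.146, 0.001, 0.0]
contact_force: [0.4, 1.0, 5.3]
gripper_width: 43.0
grasp_force: 60.9
clock: 31.7
position: [609.4, -284.4, 135.7]
ee_rot: [0.989, -0.146, 0.001, -0.0]
contact_force: [0.3, 0.2, -4.1]
gripper_width: 42.6
grasp_force: 61.3
```

```bash
python3 -m jog '[[[0,0.15,0],[0,0,0],1],[[-0.1,0.45,0],[0,0,0],1],[[-0.226,0.874,0],[0,0,0],1],[[-0.226,0.874,0],[0,0,0],1]]'
python3 -m jog '[[[-0.07,0.3,0],[0,0,0],1],[[-0.15,0.6,0],[0,0,0],1],[[-0.226,0.874,0],[0,0,0],1]]'
python3 -m jog '[[[-0.07,0.3,0],[0,0,0],1],[[-0.15,0.6,0],[0,0,0],1],[[-0.226,0.874,0],[0,0,0],1]]'
python3 -m jog '[[[-0.07,0.3,0],[0,0,0],1],[[-0.15,0.6,0],[0,0,0],1],[[-0.226,0.874,0],[0,0,0],1]]'
python3 -m jog '[[[-0.07,0.3,0],[0,0,0],1],[[-0.15,0.6,0],[0,0,0],1],[[-0.21,0.8,0],[0,0,0],1],[[-0.228,0.876,0],[0,0,0],1],[[-0.228,0.876,0],[0,0,0],1],[[-0.228,0.876,0],[0,0,0],1],[[-0.228,0.876,0],[0,0,0],1]]'
python3 -m jog '[[[0,0,-0.2],[0,0,0],1],[[0,0,-0.4],[0,0,0],1],[[0,0,-0.6],[0,0,0],1],[[0,0,-0.73],[0,0,0],1],[[0,0,-0.79],[0,0,0],1],[[0,0,-0.79],[0,0,0],1],[[0,0,-0.79],[0,0,0],1]]'
python3 -m jog '[[[0,0,-0.05],[0,0,0],1],[[0,0,-0.08],[0,0,0],1],[[0,0,-0.11],[0,0,0],1],[[0,0,-0.13],[0,0,0],1],[[0,0,-0.15],[0,0,0],1],[[0,0,-0.155],[0,0,0],1],[[0,0,-0.16],[0,0,0],1],[[0,0,-0.16],[0,0,0],1]]'
```

```text
clock: 32.1
position: [583.2, -192.2, 132.1]
ee_rot: [0.989, -0.145, -0.003, -0.001]
contact_force: [1.0, -0.3, -3.5]
gripper_width: 43.0
grasp_force: 61.8
clock: 32.4
position: [562.3, -108.1, 132.6]
ee_rot: [0.989, -0.146, -0.002, 0.0]
contact_force: [0.3, 0.2, -1.8]
gripper_width: 42.9
grasp_force: 62.1
clock: 32.7
position: [539.7, -20.7, 132.8]
ee_rot: [0.989, -0.146, -0.001, 0.0]
contact_force: [-0.2, 0.2, -3.4]
gripper_width: 42.9
grasp_force: 62.1
clock: 33.0
position: [517.1, 66.5, 132.9]
ee_rot: [0.989, -0.146, -0.001, 0.001]
contact_force: [-0.1, 1.3, -2.6]
gripper_width: 42.9
grasp_force: 62.1
clock: 33.7
position: [495.7, 151.9, 134.0]
ee_rot: [0.989, -0.147, -0.0, 0.0]
contact_force: [-0.0, 0.3, -2.7]
gripper_width: 42.7
grasp_force: 62.1
clock: 34.4
position: [496.4, 152.8, 55.9]
ee_rot: [0.989, -0.147, 0.0, -0.0]
contact_force: [0.2, -0.7, -3.3]
gripper_width: 42.6
grasp_force: 62.1
clock: 35.2
position: [495.8, 153.0, 40.2]
ee_rot: [0.989, -0.146, 0.0, 0.0]
contact_force: [-2.7, 0.6, 4.5]
gripper_width: 42.6
grasp_force: 62.6
```

Yellow is set down. Release, lift clear, retreat and check.

```bash
python3 -m jog '[[[0,0,0],[0,0,0],0.2],[[0,0,0],[0,0,0],-0.2],[[0,0,0],[0,0,0],-0.6],[[0,0,0],[0,0,0],-1],[[0,0,0],[0,0,0],-1],[[0,0,0],[0,0,0],-1]]'
python3 -m jog '[[[0,0,0.2],[0,0,0],-1],[[0,0,0.5],[0,0,0],-1],[[0,0,1],[0,0,0],-1],[[0,0,1],[0,0,0],-1],[[0,0,1],[0,0,0],-1]]'
python3 -m jog '[[[0,-0.4,0.5],[0,0,0],-1],[[0,-1,1],[0,0,0],-1],[[0,-1,1],[0,0,0],-1],[[0,-1,1],[0,0,0],-1],[[0,-1,1],[0,0,0],-1],[[0,-1,1],[0,0,0],-1]]'
python3 -m jog '[[[0,-0.5,0],[0,0,0],-1],[[0,-1,0],[0,0,0],-1],[[0,-1,0],[0,0,0],-1],[[0,-1,0],[0,0,0],-1],[[0,-1,0],[0,0,0],-1],[[0,-1,0],[0,0,0],-1],[[0,-1,0],[0,0,0],-1]]'
python3 - <<'E'
from h import *
show()
a,b=[get_image(n)["frame"] for n in("top","scene")]
cv2.imwrite("pics/f1.png",np.hstack([cv2.resize(a[140:350,100:370],(400,311)),cv2.resize(b[80:460,200:500],(400,311))])[...,::-1])
E
```

```text
clock: 35.8
position: [495.8, 152.9, 39.2]
ee_rot: [0.989, -0.146, 0.0, -0.0]
contact_force: [1.2, 0.8, 0.0]
gripper_width: 85.6
grasp_force: 0.0
clock: 36.3
position: [496.3, 153.4, 140.7]
ee_rot: [0.989, -0.146, 0.001, -0.001]
contact_force: [0.2, 0.3, -0.5]
gripper_width: 85.6
grasp_force: 0.0
clock: 36.9
position: [494.9, 53.0, 237.4]
ee_rot: [0.989, -0.146, -0.002, 0.001]
contact_force: [-0.1, 0.8, -0.9]
gripper_width: 85.3
grasp_force: 0.0
clock: 37.6
position: [495.9, -45.9, 239.1]
ee_rot: [0.989, -0.145, -0.0, 0.0]
contact_force: [0.2, -0.4, 0.8]
gripper_width: 85.5
grasp_force: 0.0
top yellow 99 [425. 256.] z 75 [ 497.  -190.7] dia~ [20. 21.]
scene red 303 [380. 403.] z 75 [594.  272.1] dia~ [64. 67.]
scene red 202 [385. 393.] z 75 [580.4 263.6] dia~ [22. 24.]
scene yellow 74 [398. 303.] z 75 [491.8 151.7] dia~ [17. 19.]
scene yellow 70 [303. 150.] z 75 [ 494.4 -192.1] dia~ [16. 21.]
scene yellow 50 [402. 322.] z 75 [502.7 182.4] dia~ [29. 43.]
scene green 124 [440. 355.] z 75 [479.3 251.1] dia~ [17. 20.]
scene green 84 [430. 367.] z 75 [501.3 260.2] dia~ [60. 67.]
scene blue 162 [345. 336.] z 75 [592.5 163.6] dia~ [21. 22.]
scene blue 135 [343. 349.] z 75 [605.1 179.7] dia~ [62. 65.]
scene blue 75 [245. 183.] z 75 [ 621.9 -168.3] dia~ [16. 20.]
```

View pics/f1.png

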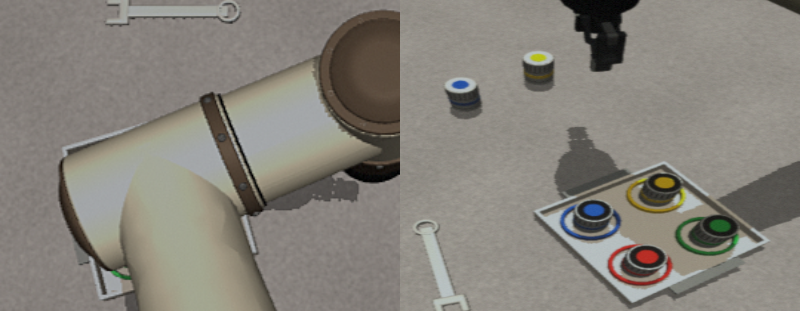

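The scene crop shows all four sealed cells upright in their own collars: blue (595,210), yellow (663,185), green (717,228) and red (645,260). The two bare cells have not moved, and the robot is clear.

```bash
python3 -c "from bench import *;print(job_done())"
```

```text
the job is handed in; nothing more can be done
None
```

All four sealed cells stand upright in the collars of their own colour, the two bare cells are untouched where they stood, and the job was handed in at about 38 s.

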